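# Lock the bayonet cap of the filter housing

## Task

Two water-filter housings stand on the bench; one bayonet cap is already locked, the other has only been dropped into its entry slots and stands a little higher with its grip bar turned away from the long side of the foot plate. Lock the loose cap: press it down against its spring, turn it clockwise (seen from above) about a quarter turn to the end of the slots, and let go so that it springs up into its lock pockets, its bar in line with the long side of the foot plate. Leave the other cap locked and everything else where it stands.

Things in the scene. Friction and masses are not known exactly. Their poses are not given: they have to be found in the camera images.
- housing_loose: Fixed housing whose cap is to be locked: plain dark steel tube, outer diameter 78 mm, bore 66 mm, rim at height 100 mm, on a grey foot plate 130 (x) x 96 (y) x 10 mm, hose barbs towards +y and -y at height 30 mm. Origin: centre of the foot plate's underside, on the tube's axis; z up. Yaw within about 0.5 rad of 0. Two J-slots lie opposite each other in the wall.
- loose_rim (a point): Centre of that tube's open rim, 100 mm above the bench. A spring plunger in the bore below pushes the cap up: about 2 N at the start, 700 N/m more as the cap is pressed, 14 N when fully down (18 mm).
- loose_entry (a point): Open top of one of the two J-slots, at the rim, 36 mm from the axis at +75 degrees from the housing's x (the other slot is the same, 180 degrees round). From here the slot, 14 mm wide, runs straight down to 28 mm under the rim, then sideways, clockwise seen from above, as a channel 15 to 28 mm under the rim, to the lock pocket.
- loose_pocket (a point): Where the cross-pin's axis rests in that slot's lock pocket, 36 mm from the axis on the housing's +x side, 12 mm under the rim. The pocket is 14 mm wide, its ceiling 8 mm under the rim; the lip beside it hangs down to 15 mm, so a pin that has sprung up cannot turn back.
- cap_loose_bar (a point): Centre of the loose cap's grip bar, 66 mm long (x) x 14 mm thick (y) x 28 mm tall (z up). It stands on a round flange 80 mm across, whose top face is 14 mm below this point. Height above the bench 143 mm at the start, 125 mm pressed fully down, below 128 mm the pins are free to turn, 137 mm when locked. Start: bar about +75 degrees from the housing's x; locked: along it, 0.08 rad of play.
- cap_loose: The white plastic cap to lock, 120 g: flange 8 mm thick, plug of 61 mm diameter below it, and two steel cross-pins of 8 mm diameter, 94 mm over their ends, in line with the bar. Origin on its axis at the height of the pins, 49 mm below the bar's centre: 94 mm above the bench at the start, 88 mm when locked. x along pins and bar, z up.
- housing_shut: The other fixed housing, identical, its cap already locked.
- cap_shut: The already locked cap, identical to cap_loose; origin on its axis at the height of the cross-pins, 88 mm above the bench, x along the bar, z up. Leave it locked.
- bottle: Loose brown reagent bottle with black cap, 46 mm across and 115 mm tall; origin at the centre of its underside. Bystander.
- glass_beaker: Loose beaker, 72 mm across and 90 mm tall; origin at the centre of its underside. Bystander.
- dish: Loose petri dish, 89 mm across and 16 mm tall; origin at the centre of its underside. Bystander.
Things that resemble listed ones, but are neither listed nor needed, are in the scene too. Leave any red look-alike of the cap_loose alone.

How it is judged (in metres and radians):
At the end, for the whole second after the job is handed in: Both caps are locked and at rest: bar within 8 degrees of the housing's x axis, cross-pins 85 to 90.5 mm above the bench (sprung up into the lock pockets); the newly locked cap upright within 0.1 rad and within 6 mm of the tube's axis (angle between the x axis of cap_loose and the x axis of housing_loose, either way round below 0.14 rad and z of cap_loose in the frame of housing_loose between 0.085 and 0.0905 m and horizontal distance between cap_loose and housing_loose below 0.006 m and angle between cap_loose's own z axis and vertical below 0.1 rad and linear speed of cap_loose below 0.01 m/s and angle between the x axis of cap_shut and the x axis of housing_shut, either way round below 0.14 rad and z of cap_shut in the frame of housing_shut between 0.085 and 0.0905 m); the robot touches nothing.
It fails at once if the cap that was already locked is turned out of its pockets (angle between the x axis of cap_shut and the x axis of housing_shut, either way round above 0.2 rad).
It fails at once if the bottle, beaker or dish is pushed more than 30 mm or knocked over (distance of any of bottle, glass_beaker, dish from where it was at the start of the episode above 0.03 m or angle between any of bottle, glass_beaker's own z axis and vertical above 0.5 rad).
It also fails if it takes over 38 s, if anything falls off the work surface, if the arm or the gripper's body presses on something with over 40 N, if the wrist force passes 120 N, or if a joint passes its speed limit or range.

## Robot

A 6-joint arm with a two-finger parallel gripper is mounted at the origin on a cart in front of the work surface, level with it; the furniture and walls round the work are solid. World frame = base frame: x ahead of the robot, y to its left, z up, the work surface at z = 0. Lengths are in m, angles in degrees, forces in N, time in s.
With the tool pointing down it reaches from about 0.4 to 0.825 m from the base axis. Payload 7 kg.
Tool frame: the origin (TCP) lies midway between the tips of the shut fingers; the grasp point (between the pads) lies 19 mm behind it (ctrl.grasp_offset is the distance from the TCP to the grasp point, in m); z points along the fingers, x is the direction in which the jaws open and shut, and the axes are right-handed (so a half turn about z gives the same grasp; the last joint's range is limited). The gripper opens to 88 mm and grips with 3 to 60 N. Pads are 19 mm wide; open, the fingers measure 130 mm over their backs; the gripper's body (78 mm by 193 mm) begins 47 mm behind the grasp point.
Start: joints at [-48.696, 20.546, 0.682, 0, -70.136, -16.507], TCP at [0.283, -0.613, 0.227] pointing down, gripper open.
Joint ranges: [-176.03, 176.03], [-82.01, 121.73], [-58.28, 71.71], [-173.87, 95.51], [-174.79, -0.11], [-173.66, 173.66]. Speed limits (degrees/s): [136.94, 136.94, 172.46, 180, 180, 180].

## Interface

Orientations are given as [roll, pitch, yaw] about the fixed x, y, z axes, in that order (R = Rz(yaw) Ry(pitch) Rx(roll)).
In Python, from plant import sensors, snapshot, order, ctrl gives the robot as it stands.
- The arm moves only by the tool send_rows, never from a script. Its argument "commands" is a list of rows, each a list of 3 entries, a list of its own where there are three numbers: the closure, from 0 (fully open) to 1 (shut), then the shift along the world's x, y, z in units of 0.25 m (1.0 is 0.25 m), then the turn, a rotation vector about the world's x, y, z in units of 360 degrees (1.0 is 360 degrees). In form: [[hand, [x, y, z], [ax, ay, az]], ...]. A call has 1 to 12 rows; each row shifts and turns the pose as measured when the row begins; what a row does not reach is not made up. A row lasts 1/10 s, in which the tool goes at most 50 mm and 8.59 degrees, less where a joint would pass 70% of its speed; a pose out of reach is approached as far as the arm can. A call with a number of a shift or a turn outside -1 to 1 is refused whole. A call with a gripper value outside its range is refused whole. The fingers move at their own pace and stop on an object; the grip force is fixed at half the most. Time passes only in rows, so rows that do not move let the fingers close. It gives the time, the measured TCP pose, the force and the opening at its end, in the units of the state.
- sensors.get_obs(): the state, without advancing time (a new reading comes with each control period).
- snapshot(name): name is "side" or "top"; returns a dict with "color" (420x560x3 uint8, blue, green, red), "z_map" (420x560 float32, m along the optical axis (not along the pixel's ray), 0 where there is no reading), "mtx" (3x3 intrinsics, pixels), "k1" (the pictures are not rectified: a ray, as slopes to the right and down, at radius r is drawn at 1 + k1 r^2 times it, then the intrinsics apply), "xyz" and "attitude" of the camera in the world. Camera axes: x right, y down, z forward; pixel columns grow to the right and rows downward; lengths in m; the calibration is good to about 2 mm. A picture is of the moment at which its call begins.
- order.close_job(): hands the job in, once; it reports no verdict.
The state is a dict: "clock": time; "joint_pos": joint angles; "qvel": joint speeds; "tau": joint torques, N m; "tool_pos": TCP position; "orientation": TCP orientation; "force": force on the tool from outside, world axes, zero at the start; "moment": the same for the moment, N m; "opening": finger opening in m.
Only numpy, scipy, OpenCV 4.12 (cv2) and the standard library are available. Lean on these libraries where they do the work, as an engineer would, in place of code of your own. Each camera call takes 0.05 s, during which the arm holds its last target.

## Working session

There is one attempt and no reset: what is moved stays moved. The work goes in short steps, Python scripts to look and compute and a tool call to move; the robot and the scene stay as the last step left them, time stands still between calls to the robot, and variables do not carry over. Pictures are saved under pics/ and viewed, and the job is handed in when it is done.

Besides the shell and the picture viewer there is one more tool, called by a JSON object that holds its "method" and its "body", one argument or row to a line. send_rows: Moves the arm, as the interface text tells. Its arguments: {"type":"object","properties":{"commands":{"type":"array","items":{"type":"array"}}},"required":["commands"]}

```bash
mkdir -p pics; ls
cat > h.py <<'E'
import numpy as np,cv2
from plant import sensors,snapshot,order,ctrl
E
python3 - <<'E'
from h import *
o=sensors.get_obs()
for k,v in o.items(): print(k,v)
for n in ("top","side"):
    s=snapshot(n); cv2.imwrite(f"pics/{n}0.png",s["color"]); np.save(f"pics/{n}0.npy",s,allow_pickle=True)
    print(n,s["mtx"],s["k1"],s["xyz"],s["attitude"])
E
```

```text
pics
clock 0.0
joint_pos [-4.86966039e+01  2.05926873e+01  6.33440736e-01 -2.02192200e-02
 -7.01340082e+01 -1.65074067e+01]
qvel [-0.0627958  -0.01294954  0.00565868  0.01434623  0.14800701 -0.03857364]
tau [-8.23904193e-04 -5.82716775e+01  2.93055171e+01  6.99745104e+00
  6.75518837e-03 -1.47328960e-04]
tool_pos [ 0.28286899 -0.61234014  0.2256057 ]
orientation [-1.79991724e+02 -9.48122165e-02  1.14789096e+02]
force [ 0.56664528 -0.03771641 -0.75648666]
moment [-0.10719151 -0.03776002  0.0158414 ]
opening 0.08732764369300024
top [[465.70625341   0.         276.87246662]
 [  0.         465.70625341 211.85207561]
 [  0.           0.           1.        ]] -0.1178784380470909 [0.4684049  0.09841159 1.32048819] [-176.04718558    0.33992275  -89.19350541]
side [[505.9648894    0.         274.70617813]
 [  0.         505.9648894  213.37921517]
 [  0.           0.           1.        ]] -0.05935747339585702 [0.10723407 1.07924176 0.72785293] [-120.04320671   -1.21357597 -155.08915672]
```

View pics/top0.png

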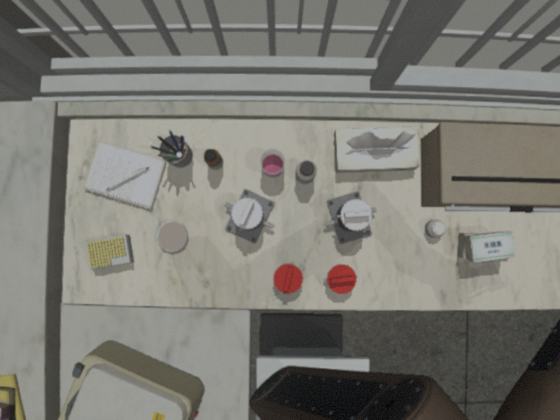

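View pics/side0.png

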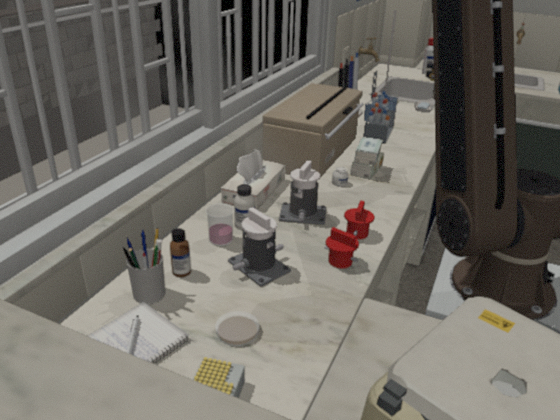

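Run:
```python
import cv2,numpy as np
t=cv2.imread("pics/top0.png"); s=cv2.imread("pics/side0.png")
a=cv2.resize(t[170:265,205:400],None,fx=4,fy=4,interpolation=cv2.INTER_CUBIC)
cv2.imwrite("pics/tc.png",a)
cv2.imwrite("pics/sc.png",cv2.resize(s[150:290,215:365],None,fx=4,fy=4,interpolation=cv2.INTER_CUBIC))
```

```text
(no output)
```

View pics/tc.png

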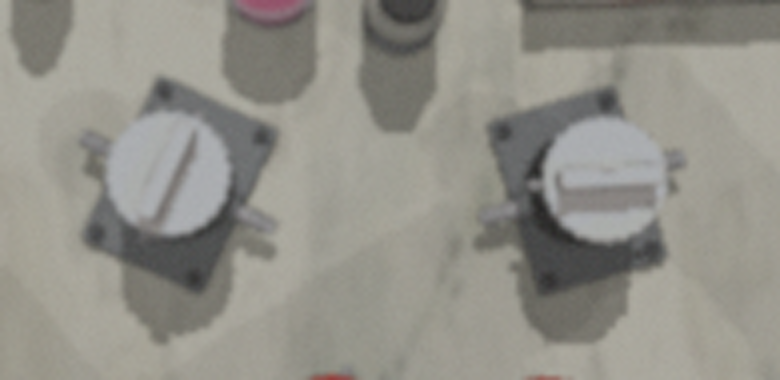

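View pics/sc.png

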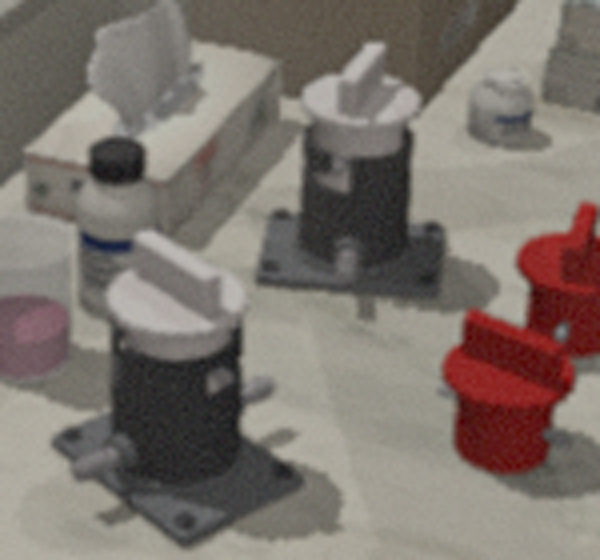

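Candidates: white caps at top-view (247,213) and (355,215); red ones at (288,279) and (342,279) are look-alikes. The left cap's bar lies along its plate's long side, so it's locked. The right cap's bar is across its plate and it stands higher, so (355,215) is the loose one. The crops confirm it. Now I'll measure.

```bash
cat >> h.py <<'E'
from scipy.spatial.transform import Rotation as R
def cloud(s):
    K=s["mtx"];h,w=s["z_map"].shape
    u,v=np.meshgrid(np.arange(w),np.arange(h))
    p=cv2.undistortPoints(np.stack([u,v],-1).reshape(-1,1,2).astype(np.float64),K,np.array([s["k1"],0,0,0.,0])).reshape(-1,2)
    z=s["z_map"].reshape(-1).astype(float)
    P=np.c_[p*z[:,None],z]@R.from_euler("xyz",s["attitude"],degrees=True).as_matrix().T+s["xyz"]
    P[z==0]=np.nan
    return P.reshape(h,w,3)
def rayplane(s,uv,z):
    p=cv2.undistortPoints(np.array(uv,float).reshape(-1,1,2),s["mtx"],np.array([s["k1"],0,0,0.,0])).reshape(-1,2)
    d=np.c_[p,np.ones(len(p))]@R.from_euler("xyz",s["attitude"],degrees=True).as_matrix().T
    c=np.array(s["xyz"]); return c+d*((z-c[2])/d[:,2])[:,None]
E
python3 - <<'E'
from h import *
T=np.load("pics/top0.npy",allow_pickle=True).item(); S=np.load("pics/side0.npy",allow_pickle=True).item()
PT=cloud(T); PS=cloud(S)
print("cap px",PT[215,355],PT[213,247])
for nm,c in (("loose",PT[215,355,:2]),("shut",PT[213,247,:2])):
  for n,P in (("top",PT),("side",PS)):
    d=np.hypot(P[...,0]-c[0],P[...,1]-c[1])
    near=d<0.06
    z=P[...,2]
    print(nm,n,np.histogram(z[near],bins=np.arange(0,.18,.01))[0])
    zt=np.nanpercentile(z[near],99.5)
    m=near&(z>0.137)
    r=cv2.minAreaRect(P[m][:,:2].astype(np.float32)*1000); print(" bar",m.sum(),r,P[m].mean(0),zt)
    m=near&(z>0.105)
    (x,y),rr=cv2.minEnclosingCircle(P[m][:,:2].astype(np.float32)); print(" flange",x,y,rr)
  # plate
  z=PT[...,2]; d=np.hypot(PT[...,0]-c[0],PT[...,1]-c[1])
  col=T["color"].astype(int).sum(2)/3
  P0=rayplane(T,np.stack(np.meshgrid(np.arange(560),np.arange(420)),-1).reshape(-1,2),0.01).reshape(420,560,3)
  d0=np.hypot(P0[...,0]-c[0],P0[...,1]-c[1])
  m=(d0<0.1)&(z<0.02)&(z>0.005); r=cv2.minAreaRect(P0[m][:,:2].astype(np.float32)*1000); print(" plate",m.sum(),r)
E
```

```text
cap px [ 0.54359898 -0.09002568  0.15484421] [0.54544148 0.18196741 0.14709167]
loose top [278 222  12  54  21  12  18  16   6  28  11   0 458 156  12 135   9]
 bar 157 ((543.6516723632812, -96.18671417236328), (21.97785758972168, 65.63117218017578), 3.4670019149780273) [ 0.54722571 -0.09521295  0.15535343] 0.1600992588382386
 flange 0.5482869148254395 -0.0964273065328598 0.04168105870485306
loose side [224 220  66 101  92  85  95 102  67 131 108  51 207  88  36  76   0]
 bar 126 ((548.9675903320312, -94.52449035644531), (15.308988571166992, 68.33894348144531), 4.055147171020508) [ 0.54611943 -0.08641211  0.15043898] 0.15764398804902552
 flange 0.5484704375267029 -0.09562962502241135 0.04286564886569977
 plate 762 ((535.3505859375, -90.32302856445312), (183.7096405029297, 180.20230102539062), 83.14916229248047)
shut top [277 220   5  55   7   5   9   8   6  12   0  69 529   8  69  80   0]
 bar 152 ((547.8388671875, 185.7069549560547), (14.654746055603027, 64.4048843383789), 65.10773468017578) [0.54764691 0.18544136 0.14969858] 0.153736623343666
 flange 0.5483670830726624 0.18554943799972534 0.04088945314288139
shut side [209 305  99 163 119 115 123 130 104 170 137  53 358  82 102  69   0]
 bar 193 ((549.1617431640625, 185.3949737548828), (18.13837432861328, 67.12305450439453), 68.57501220703125) [0.54720871 0.18943166 0.14682596] 0.1523882406076363
 flange 0.5481851100921631 0.18412615358829498 0.043705347925424576
 plate 783 ((547.4532470703125, 186.08885192871094), (179.9529266357422, 188.48651123046875), 68.0498046875)
```

Run:
```python
from h import *
T=np.load("pics/top0.npy",allow_pickle=True).item(); PT=cloud(T)
hsv=cv2.cvtColor(cv2.GaussianBlur(T["color"],(3,3),0),cv2.COLOR_BGR2HSV)
print(hsv[236,345],hsv[205,333],hsv[180,400],hsv[260,345])
g=cv2.cvtColor(T["color"],cv2.COLOR_BGR2GRAY)
# plate corner pixels from 4x crop (205,170)
for nm,cs in (("loose",[(487,122),(612,87),(665,262),(545,297)]),("shut",[(160,75),(278,128),(203,293),(84,238)])):
    uv=np.array(cs)/4+[205,170]-0.375
    c=cv2.cornerSubPix(g,uv.astype(np.float32).reshape(-1,1,2),(3,3),(-1,-1),(3,50,0.01)).reshape(-1,2)
    for q in (uv,c):
        P=rayplane(T,q,0.01); 
        e=[np.degrees(np.arctan2(*(P[i]-P[j])[[1,0]])) for i,j in ((0,3),(1,2),(0,1),(3,2))]
        print(nm,np.round(q,1).tolist(),"ctr",P.mean(0),"edges",np.round(e,1),[round(float(np.linalg.norm(P[i]-P[j])),4) for i,j in ((0,3),(1,2),(0,1),(3,2))])
# heights map along path
for x in np.arange(.3,.75,.05):
    print(round(x,2),[ (lambda m: round(float(np.nanmax(PT[...,2][m])),2) if m.any() else None)((abs(PT[...,0]-x)<.025)&(abs(PT[...,1]-y)<.025)) for y in np.arange(-.6,.16,.05)])
```

```text
[ 0  0 73] [105   5 103] [ 25  19 145] [ 23  20 168]
loose [[326.4, 200.1], [357.6, 191.4], [370.9, 235.1], [340.9, 243.9]] ctr [ 0.54546302 -0.09635755  0.01      ] edges [ 18.8  17.1 106.5 106.8] [0.1299, 0.1293, 0.0926, 0.0887]
loose [[326.6000061035156, 200.60000610351562], [358.29998779296875, 191.39999389648438], [370.29998779296875, 235.39999389648438], [339.3999938964844, 243.39999389648438]] ctr [ 0.54521795 -0.09547886  0.01      ] edges [ 17.1  15.4 107.  105. ] [0.1259, 0.1291, 0.0942, 0.0905]
shut [[244.6, 188.4], [274.1, 201.6], [255.4, 242.9], [225.6, 229.1]] ctr [0.54766214 0.1833353  0.01      ] edges [-23.9 -23.5  66.5  66.1] [0.1271, 0.1277, 0.0918, 0.0925]
shut [[244.1999969482422, 188.6999969482422], [273.79998779296875, 202.1999969482422], [254.8000030517578, 242.89999389648438], [226.3000030517578, 231.39999389648438]] ctr [0.54543798 0.18378799 0.01      ] edges [-21.7 -24.2  66.2  68.9] [0.1308, 0.1267, 0.0925, 0.0868]
0.3 [0.01, 0.3, 0.31, 0.01, 0.01, 0.01, 0.73, 0.75, 0.01, 0.01, 0.81, 0.82, 0.01, 0.01, 0.01, 0.01]
0.35 [0.01, 0.01, 0.01, 0.01, 0.01, 0.64, 0.7, 0.01, 0.01, 0.01, 0.09, 0.09, 0.03, 0.09, 0.09, 0.01]
0.4 [0.01, 0.01, 0.01, 0.01, 0.01, 0.01, 0.01, 0.01, 0.01, 0.01, 0.09, 0.09, 0.03, 0.09, 0.09, 0.01]
0.45 [0.01, 0.1, 0.1, 0.1, 0.1, 0.01, 0.01, 0.01, 0.01, 0.01, 0.01, 0.01, 0.01, 0.01, 0.01, 0.01]
0.5 [0.01, 0.1, 0.1, 0.1, 0.1, 0.06, 0.05, 0.01, 0.01, 0.13, 0.13, 0.13, 0.01, 0.01, 0.04, 0.13]
0.55 [0.2, 0.2, 0.2, 0.2, 0.2, 0.2, 0.2, 0.01, 0.01, 0.16, 0.16, 0.16, 0.04, 0.01, 0.01, 0.16]
0.6 [0.2, 0.2, 0.21, 0.21, 0.21, 0.21, 0.21, 0.01, 0.01, 0.01, 0.13, 0.13, 0.01, 0.01, 0.02, 0.15]
0.65 [0.21, 0.22, 0.22, 0.22, 0.22, 0.22, 0.21, 0.01, 0.01, 0.01, 0.05, 0.01, 0.12, 0.13, 0.09, 0.09]
0.7 [0.2, 0.21, 0.2, 0.21, 0.21, 0.21, 0.21, 0.06, 0.06, 0.06, 0.06, 0.06, 0.12, 0.12, 0.09, 0.09]
```

{"method": "send_rows", "body": {
  "commands": [
    [0, [0.04, 0.1, 0.08], [0, 0, 0.016]],
    [0, [0.08, 0.17, 0.04], [0, 0, 0.016]],
    [0, [0.09, 0.17, 0], [0, 0, 0.016]],
    [0, [0.09, 0.17, 0], [0, 0, 0.016]],
    [0, [0.09, 0.17, 0], [0, 0, 0.016]],
    [0, [0.09, 0.17, 0], [0, 0, 0.016]],
    [0, [0.09, 0.17, 0], [0, 0, 0.016]],
    [0, [0.09, 0.17, 0], [0, 0, 0.016]],
    [0, [0.09, 0.17, 0], [0, 0, 0.016]],
    [0, [0.09, 0.17, 0], [0, 0, 0.016]],
    [0, [0.09, 0.17, 0], [0, 0, 0.016]],
    [0, [0.09, 0.17, 0], [0, 0, 0.016]]
  ]
}}

```text
clock: 1.3
tool_pos: [0.5384, -0.1032, 0.2512]
orientation: [-179.9, -0.5, -173.9]
force: [0.6, -1.1, 0.5]
opening: 0.0876
```

{"method": "send_rows", "body": {
  "commands": [
    [0, [0.036, 0.029, 0], [0, 0.0014, -0.0067]],
    [0, [0, 0, -0.1], [0, 0, 0]],
    [0, [0, 0, -0.1], [0, 0, 0]],
    [0, [0, 0, -0.05], [0, 0, 0]],
    [0, [0, 0, 0], [0, 0, 0]]
  ]
}}

```text
clock: 1.8
tool_pos: [0.55, -0.0883, 0.1857]
orientation: [180.0, -1.1, -175.7]
force: [0.0, -0.1, 0.2]
opening: 0.0878
```

Run:
```python
from h import *
o=sensors.get_obs(); print(o["tool_pos"],o["orientation"],o["force"],o["joint_pos"])
s=snapshot("side"); t=snapshot("top")
a=cv2.resize(s["color"][110:240,230:390],None,fx=3,fy=3,interpolation=cv2.INTER_CUBIC)
b=cv2.resize(t["color"][150:280,290:420],None,fx=3,fy=3,interpolation=cv2.INTER_CUBIC)
cv2.imwrite("pics/a1.png",a[:, :400] if 0 else np.hstack([a[:,:400],b]))
```

```text
[ 0.55004814 -0.0883264   0.18567166] [ 179.98741045   -1.09271613 -175.66627691] [ 0.01303579 -0.1410675   0.22847811] [ 10.91597042  11.94190888 -16.8494493   -0.15559811 -62.29280096
  -6.50871814]
```

View pics/a1.png

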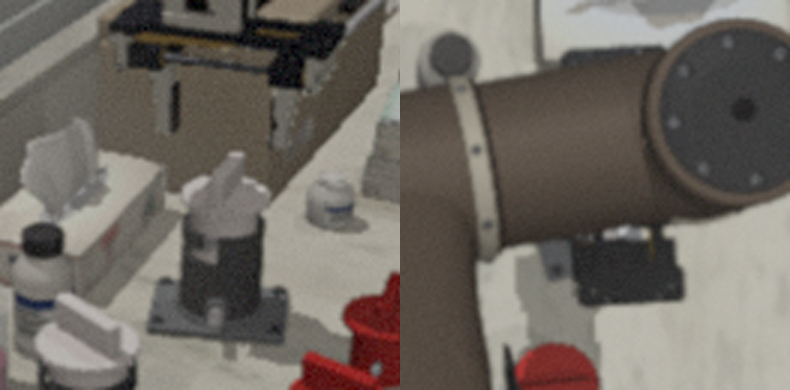

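The side view shows the open fingers straddling the loose cap's bar (bar ≈ (230,170) in the crop). I'll correct the small offsets and descend.

{"method": "send_rows", "body": {
  "commands": [
    [0, [-0.01, -0.031, -0.05], [0, -0.003, -0.0016]],
    [0, [0, 0, -0.07], [0, 0, 0]],
    [0, [0, 0, -0.06], [0, 0, 0]],
    [0, [0, 0, 0], [0, 0, 0]]
  ]
}}

```text
clock: 2.3
tool_pos: [0.5519, -0.0977, 0.1477]
orientation: [-179.9, 0.8, -176.3]
force: [-0.3, -0.5, -0.1]
opening: 0.0878
```

{"method": "send_rows", "body": {
  "commands": [
    [0, [-0.018, 0.007, -0.02], [0, 0.001, 0]],
    [0, [0, 0, -0.02], [0, 0, 0]],
    [0, [0, 0, 0], [0, 0, 0]]
  ]
}}

```text
clock: 2.6
tool_pos: [0.5489, -0.0962, 0.1405]
orientation: [-179.9, 0.6, -176.3]
force: [0.4, 0.5, 0.2]
opening: 0.0873
```

{"method": "send_rows", "body": {
  "commands": [
    [0, [-0.005, 0, -0.03], [0, 0.001, 0]],
    [0, [0, 0, -0.005], [0, 0, 0]],
    [0, [0, 0, 0], [0, 0, 0]]
  ]
}}

```text
clock: 2.9
tool_pos: [0.5482, -0.0961, 0.1321]
orientation: [-179.9, 0.3, -176.3]
force: [0.0, 0.1, 0.0]
opening: 0.0874
```

{"method": "send_rows", "body": {
  "commands": [
    [1, [0, 0, 0], [0, 0, 0]],
    [1, [0, 0, 0], [0, 0, 0]],
    [1, [0, 0, 0], [0, 0, 0]],
    [1, [0, 0, 0], [0, 0, 0]],
    [1, [0, 0, 0], [0, 0, 0]],
    [1, [0, 0, 0], [0, 0, 0]],
    [1, [0, 0, 0], [0, 0, 0]]
  ]
}}

```text
clock: 3.6
tool_pos: [0.5485, -0.0961, 0.1324]
orientation: [-179.9, 0.4, -176.3]
force: [-1.1, -0.1, 1.4]
opening: 0.0373
```

Run:
```python
from h import *
o=sensors.get_obs(); print(o["tool_pos"],o["orientation"],o["force"],o["moment"],o["opening"])
s=snapshot("side")
a=cv2.resize(s["color"][110:240,230:390],None,fx=4,fy=4,interpolation=cv2.INTER_CUBIC)
cv2.imwrite("pics/a2.png",a)
```

```text
[ 0.54850689 -0.09609366  0.13242406] [-179.9108758     0.36037825 -176.30917848] [-1.05967283 -0.13495327  1.36897393] [-0.02835697  0.10804017 -0.00413524] 0.037333606635824815
```

View pics/a2.png

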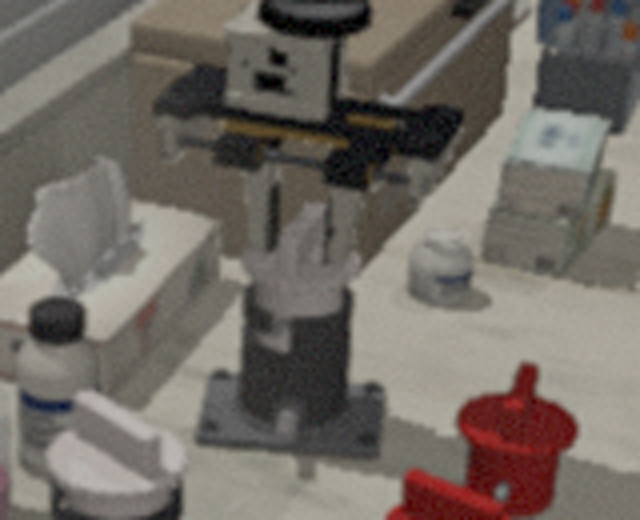

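Still closing (opening 37 mm; fingers on both sides of the bar). I'll keep closing.

{"method": "send_rows", "body": {
  "commands": [
    [1, [0, 0, 0], [0, 0, 0]],
    [1, [0, 0, 0], [0, 0, 0]],
    [1, [0, 0, 0], [0, 0, 0]],
    [1, [0, 0, 0], [0, 0, 0]],
    [1, [0, 0, 0], [0, 0, 0]]
  ]
}}

```text
clock: 4.15
tool_pos: [0.5484, -0.0961, 0.1325]
orientation: [-179.9, 0.4, -176.3]
force: [-0.4, 0.1, 0.1]
opening: 0.0139
```

{"method": "send_rows", "body": {
  "commands": [
    [1, [0, 0, -0.02], [0, 0, 0]],
    [1, [0, 0, -0.02], [0, 0, 0]],
    [1, [0, 0, -0.02], [0, 0, 0]]
  ]
}}

```text
clock: 4.45
tool_pos: [0.5488, -0.0962, 0.1183]
orientation: [-179.9, 0.4, -176.3]
force: [-3.8, 1.2, 10.9]
opening: 0.0138
```

{"method": "send_rows", "body": {
  "commands": [
    [1, [-0.003, 0, -0.012], [0, 0, 0]],
    [1, [-0.003, 0, -0.005], [0, 0, 0]],
    [1, [0, 0, 0], [0, 0, 0]]
  ]
}}

```text
clock: 4.75
tool_pos: [0.5489, -0.0962, 0.1159]
orientation: [-179.8, 0.6, -176.2]
force: [-4.2, 2.3, 11.5]
opening: 0.0136
```

{"method": "send_rows", "body": {
  "commands": [
    [1, [-0.003, 0, -0.006], [0, 0, 0]],
    [1, [-0.002, 0, -0.002], [0, 0, -0.01]],
    [1, [-0.002, 0, -0.002], [0, 0, -0.012]],
    [1, [0, 0, -0.002], [0, 0, -0.012]]
  ]
}}

```text
clock: 5.15
tool_pos: [0.5499, -0.097, 0.1173]
orientation: [-179.7, 1.0, 171.4]
force: [-3.3, 0.5, 11.0]
opening: 0.014
```

Run:
```python
from h import *
o=sensors.get_obs(); print(o["tool_pos"],o["orientation"],o["force"],o["moment"],o["opening"],o["joint_pos"])
s=snapshot("side")
a=cv2.resize(s["color"][110:240,230:390],None,fx=4,fy=4,interpolation=cv2.INTER_CUBIC)
cv2.imwrite("pics/a3.png",a)
```

```text
[ 0.54985495 -0.09701229  0.11728677] [-179.68443179    0.9931906   171.42371582] [-3.25986203  0.45394141 10.95057933] [-0.14120041  1.54161451  0.08367477] 0.014047231273395298 [ 10.53317413  14.64852926 -23.70840852   0.80422105 -50.81065635
 -19.61584591]
```

View pics/a3.png

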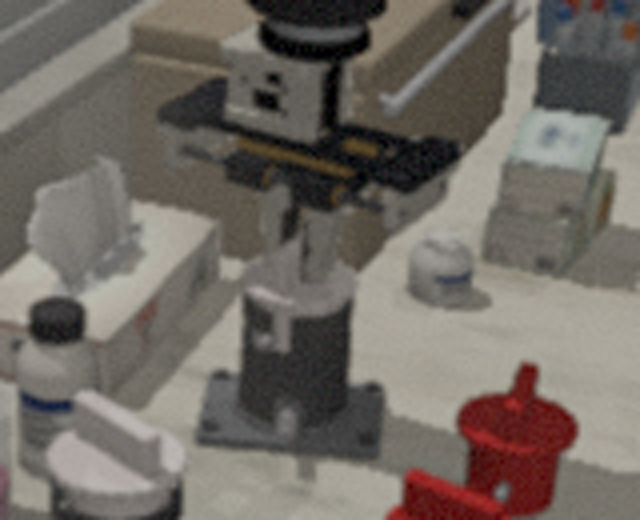

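{"method": "send_rows", "body": {
  "commands": [
    [1, [-0.006, 0.002, -0.014], [0, 0.002, 0]],
    [1, [-0.005, 0.001, -0.008], [0, 0.001, -0.012]],
    [1, [-0.003, 0.001, -0.006], [0, 0, -0.013]],
    [1, [-0.003, 0, -0.006], [0, 0, -0.013]]
  ]
}}

```text
clock: 5.6
tool_pos: [0.551, -0.0973, 0.1146]
orientation: [-179.5, 0.6, 157.2]
force: [-2.6, 0.5, 13.4]
opening: 0.0139
```

{"method": "send_rows", "body": {
  "commands": [
    [1, [-0.008, 0.003, -0.004], [0, 0.001, -0.013]],
    [1, [-0.006, 0.002, -0.005], [0, 0.001, -0.014]],
    [1, [-0.005, 0.002, -0.005], [0, 0, -0.014]],
    [1, [-0.005, 0.002, -0.005], [0, 0, -0.014]]
  ]
}}

```text
clock: 6.0
tool_pos: [0.5506, -0.0962, 0.1158]
orientation: [-179.4, 0.6, 136.9]
force: [-1.9, -0.3, 12.2]
opening: 0.0138
```

{"method": "send_rows", "body": {
  "commands": [
    [1, [-0.006, 0.002, -0.008], [0.001, 0.001, -0.014]],
    [1, [-0.005, 0.001, -0.007], [0, 0.001, -0.014]],
    [1, [-0.005, 0.001, -0.006], [0, 0, -0.014]],
    [1, [-0.005, 0, -0.006], [0, 0, -0.012]]
  ]
}}

```text
clock: 6.4
tool_pos: [0.5515, -0.0959, 0.1152]
orientation: [-179.7, 0.4, 116.8]
force: [-1.8, 0.0, 12.5]
opening: 0.0135
```

Run:
```python
from h import *
o=sensors.get_obs(); print(o["tool_pos"],o["orientation"],o["force"],o["moment"],o["opening"],o["joint_pos"])
```

```text
[ 0.55151478 -0.09593737  0.11517655] [-179.686853      0.43287382  116.80791213] [-1.80499052  0.03077038 12.51689107] [0.3715028  0.769979   0.10647316] 0.01347524349833916 [ 10.52973096  15.47562019 -22.78318654   0.63937092 -51.92219244
 -74.11811914]
```

{"method": "send_rows", "body": {
  "commands": [
    [1, [-0.006, 0, -0.007], [0, 0, -0.012]],
    [1, [-0.006, 0, -0.007], [0, 0, -0.012]],
    [1, [-0.005, 0, -0.005], [0, 0, -0.008]]
  ]
}}

```text
clock: 6.7
tool_pos: [0.5517, -0.0965, 0.1149]
orientation: [179.8, 0.7, 104.9]
force: [-1.3, -0.4, 12.5]
opening: 0.0137
```

Run:
```python
from h import *
o=sensors.get_obs(); print(o["tool_pos"],o["orientation"],o["force"],o["moment"],o["opening"])
```

```text
[ 0.55170839 -0.09645397  0.11493985] [179.80601802   0.70808109 104.92445825] [-1.28482919 -0.38124012 12.46574787] [0.25291497 0.98402466 0.13236326] 0.01370884139518114
```

{"method": "send_rows", "body": {
  "commands": [
    [1, [-0.006, 0, -0.006], [0, 0.001, -0.01]],
    [1, [-0.006, 0, -0.005], [0, 0, -0.01]]
  ]
}}

```text
clock: 6.9
tool_pos: [0.552, -0.0962, 0.115]
orientation: [179.8, 0.7, 97.7]
force: [0.4, 1.2, 7.5]
opening: 0.0148
```

Run:
```python
from h import *
o=sensors.get_obs(); print(o["tool_pos"],o["orientation"],o["force"],o["moment"],o["opening"])
s=snapshot("side")
a=cv2.resize(s["color"][110:240,230:390],None,fx=4,fy=4,interpolation=cv2.INTER_CUBIC)
cv2.imwrite("pics/a4.png",a)
```

```text
[ 0.55195549 -0.09616373  0.11504088] [179.75793752   0.72437297  97.65837072] [0.39609943 1.2479473  7.46725659] [0.2842668  0.12216245 0.92819392] 0.014771344028403355
```

View pics/a4.png

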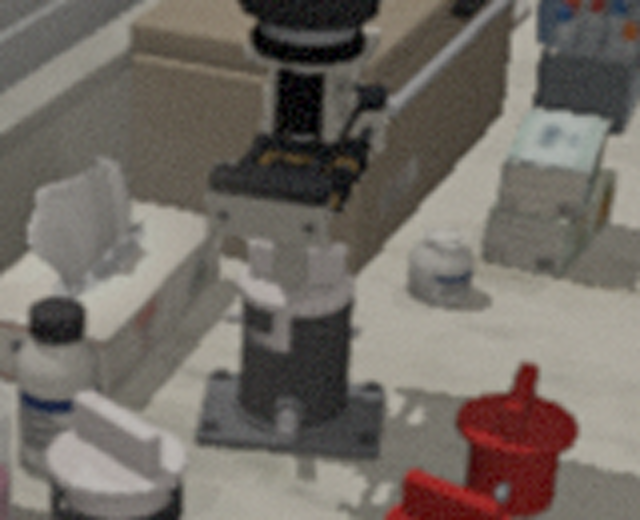

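{"method": "send_rows", "body": {
  "commands": [
    [1, [-0.004, 0, 0], [0, 0, 0.016]],
    [1, [-0.004, 0, 0.01], [0, 0, 0.003]],
    [1, [-0.003, 0, 0.01], [0, 0, 0]],
    [1, [-0.003, 0, 0.01], [0, 0, 0]]
  ]
}}

```text
clock: 7.35
tool_pos: [0.5517, -0.0958, 0.1251]
orientation: [179.3, 0.9, 104.6]
force: [0.2, 0.6, 4.0]
opening: 0.0137
```

Run:
```python
from h import *
o=sensors.get_obs(); print(o["tool_pos"],o["orientation"],o["force"],o["moment"],o["opening"])
```

```text
[ 0.55170325 -0.09584306  0.12514805] [179.34659917   0.85700908 104.64456262] [0.17736636 0.59873531 3.972997  ] [ 0.35542162  0.36755116 -0.03471584] 0.013651380771027757
```

{"method": "send_rows", "body": {
  "commands": [
    [1, [0, 0, 0.008], [0, 0, 0]],
    [0.8, [0, 0, 0.004], [0, 0, 0]],
    [0.5, [0, 0, 0], [0, 0, 0]],
    [0, [0, 0, 0], [0, 0, 0]],
    [0, [0, 0, 0], [0, 0, 0]],
    [0, [0, 0, 0], [0, 0, 0]],
    [0, [0, 0, 0], [0, 0, 0]],
    [0, [0, 0, 0], [0, 0, 0]],
    [0, [0, 0, 0], [0, 0, 0]],
    [0, [0, 0, 0], [0, 0, 0]],
    [0, [0, 0, 0], [0, 0, 0]],
    [0, [0, 0, 0], [0, 0, 0]]
  ]
}}

```text
clock: 8.55
tool_pos: [0.551, -0.0958, 0.1262]
orientation: [179.5, 0.8, 104.6]
force: [-0.0, 0.0, -1.4]
opening: 0.0868
```

Opened. I'll rise straight up and move back away to look.

{"method": "send_rows", "body": {
  "commands": [
    [0, [0, 0, 0.1], [0, 0, 0]],
    [0, [0, 0, 0.14], [0, 0, 0]],
    [0, [0, 0, 0.14], [0, 0, 0]],
    [0, [0, 0, 0.14], [0, 0, 0]],
    [0, [0, -0.12, 0.1], [0, 0, 0]],
    [0, [-0.1, -0.17, 0], [0, 0, 0]],
    [0, [-0.1, -0.17, 0], [0, 0, 0]],
    [0, [-0.1, -0.17, 0], [0, 0, 0]],
    [0, [-0.1, -0.17, 0], [0, 0, 0]],
    [0, [-0.1, -0.17, 0], [0, 0, 0]],
    [0, [-0.1, -0.17, 0], [0, 0, 0]],
    [0, [0, 0, 0], [0, 0, 0]]
  ]
}}

```text
clock: 9.75
tool_pos: [0.3945, -0.3869, 0.2884]
orientation: [179.4, 1.0, 104.9]
force: [0.1, 0.2, 0.1]
opening: 0.0876
```

Run:
```python
from h import *
T=snapshot("top");S=snapshot("side")
PT=cloud(T);PS=cloud(S)
for nm,c in (("loose",(.548,-.096)),("shut",(.548,.185))):
  for n,P in (("top",PT),("side",PS)):
    near=np.hypot(P[...,0]-c[0],P[...,1]-c[1])<0.05; z=P[...,2]
    m=near&(z>0.137)&(z<.18)
    if m.sum()<5: print(nm,n,"few");continue
    mf=near&(z>.115)&(z<.132)
    print(nm,n,m.sum(),cv2.minAreaRect(P[m][:,:2].astype(np.float32)*1000),"z top",np.nanpercentile(z[m],[50,80]),"flange z",np.median(z[mf]),cv2.minEnclosingCircle(P[near&(z>.105)&(z<.18)][:,:2].astype(np.float32)))
a=cv2.resize(T["color"][150:280,190:420],None,fx=3,fy=3,interpolation=cv2.INTER_CUBIC)
cv2.imwrite("pics/t5.png",a)
a=cv2.resize(S["color"][150:290,215:365],None,fx=4,fy=4,interpolation=cv2.INTER_CUBIC)
cv2.imwrite("pics/s5.png",a)
```

```text
loose top 164 ((550.0418701171875, -95.66227722167969), (65.59889221191406, 14.94881534576416), 14.06131362915039) z top [0.15029724 0.15262545] flange z 0.12288342281000997 ((0.5503800511360168, -0.09652826189994812), 0.041437193751335144)
loose side 160 ((550.6796875, -94.10475158691406), (65.68716430664062, 19.321414947509766), 18.434751510620117) z top [0.14677021 0.15109911] flange z 0.12342502137160294 ((0.5509740710258484, -0.09487515687942505), 0.041637297719717026)
shut top 153 ((547.9866943359375, 186.01535034179688), (14.252415657043457, 64.52973937988281), 66.00846099853516) z top [0.15034797 0.1525015 ] flange z 0.12305646246946078 ((0.5482467412948608, 0.18595285713672638), 0.04098443686962128)
shut side 193 ((549.5671997070312, 185.8716583251953), (17.538362503051758, 66.48719787597656), 65.68700408935547) z top [0.14849699 0.15134556] flange z 0.12335085342462282 ((0.5489106178283691, 0.18592983484268188), 0.042322952300310135)
```

View pics/t5.png

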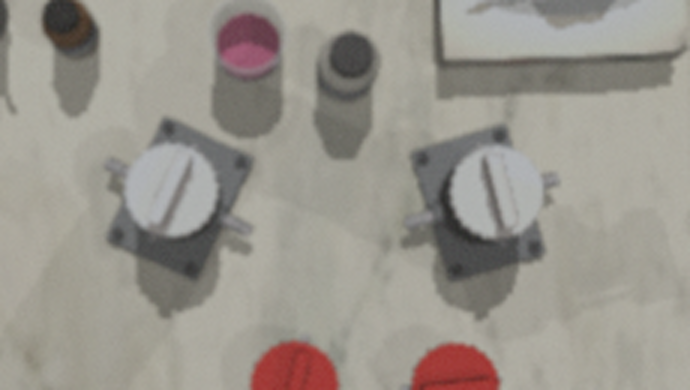

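View pics/s5.png

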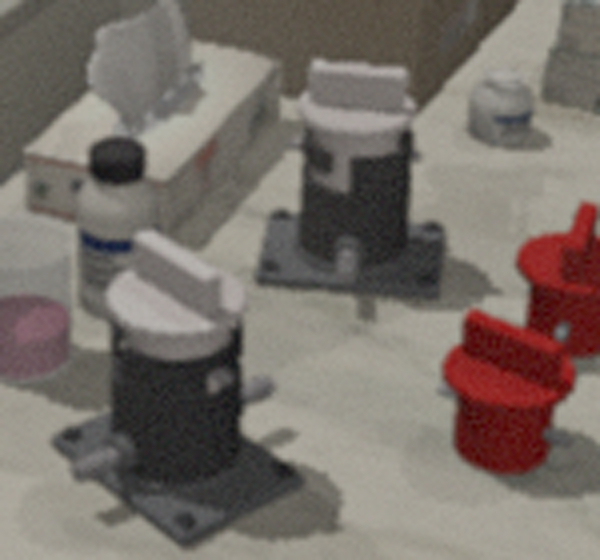

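The loose cap now sits at the same flange height as the locked one (about 123 mm). Its bar is at about 14–18°, against a plate yaw of about 17–19°. Bystanders haven't moved and the gripper is clear, so I'm handing in.

```bash
python3 -c "
from h import *
print(order.close_job(), sensors.get_obs()['clock'])"
```

```text
the job is handed in; nothing more can be done
the job is handed in; nothing more can be done
```

The loose cap is locked and the job is handed in, at about 10 s on the robot's clock. I gripped the bar of the right-hand cap in the top view and pressed it down about 18 mm. I then turned it clockwise about 80° until the torque rose at the end stop, backed off slightly, let it spring up, released it and moved clear.

**Last checks:**
- **Height:** the cap's flange reads 123 mm, the same as the already locked cap.
- **Bar direction:** the two cameras disagree slightly, the top view giving about 14° and the side view about 18°. Plate yaw is about 17–19°, so either reading is inside the 8° limit.
- **Centring:** the cap appears 2–5 mm off the plate centre I measured at the start. The 2.5 mm of bore clearance limits the true offset, so this should be within the 6 mm limit.
- **Rest of the scene:** the other cap measures the same as before. By eye the beaker and the red look-alikes stand as before. I didn't re-measure the bottle or the dish, but the arm never went near them.
- **Slip:** the pads slipped a few degrees on the bar at the end stop, without consequence.

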